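# Shift the bench polisher into high speed and start it

## Robot

A 6-joint arm with a two-finger parallel gripper is mounted at the origin on the work surface. World frame = base frame: x ahead of the robot, y to its left, z up, the work surface at z = 0. Lengths are in m, angles in rad, forces in N, time in s.
With the tool pointing down it reaches from about 0.375 to 0.9 m from the base axis. Payload 3.1 kg.
Tool frame: the origin (TCP) lies where the fingers leave the gripper's body, on its centre line; the fingertips stand 70 mm ahead of it and the grasp point (between the pads) lies 51 mm ahead of it; z points along the fingers, y is the line along which they close (so a half turn about z gives the same grasp; the last joint's range is limited). The gripper opens to 87 mm and grips with 3 to 60 N. Pads are 19 mm wide; open, the fingers measure 117 mm over their backs; the gripper's body (75 mm by 190 mm) begins 51 mm behind the grasp point.
Start: joints at [1.143, 0.527, 1.433, -0, 1.181, -0.178], TCP at [0.154, 0.606, 0.292] pointing down, gripper open.
Joint ranges: [-3.08, 3.08], [-0.75, 2.2], [0.22, 2.44], [-1.43, 4.57], [0, 2.65], [-2.85, 2.85]. Speed limits (rad/s): [2.79, 2.79, 3.14, 3.14, 3.14, 3.14].

## Interface

Orientations are given as a unit quaternion [x, y, z, w].
In Python, from rig import robot gives the robot as it stands.
- The arm moves only by the tool send_rows, never from a script. Its argument "deltas" is text: rows parted by semicolons, each of 7 numbers parted by spaces: the shift along the tool's x, y, z in mm, then the turn, a rotation vector about the tool's x, y, z in degrees, then the opening, from 0 (shut) to 1 (fully open). A call has 1 to 10 rows; each row shifts and turns the commanded pose from where the row before left it, along the tool's axes as they then stand; what a row does not reach is not made up. A row lasts 1/8 s, in which the tool goes at most 62.5 mm and 10.7 degrees, less where a joint would pass 70% of its speed; a pose out of reach is approached as far as the arm can. A call is refused whole if a number of a shift passes 62.5 or a number of a turn 10.7, either way. A call with a gripper value outside its range is refused whole. The fingers move at their own pace and stop on an object; "newtons" is the grip in N (left out, the last holds). Time passes only in rows, so rows that do not move let the fingers close. It gives the time, the measured TCP pose, the force, the opening and the grip force at its end, in the units of the state.
- robot.get_obs(): the state, without advancing time (a new reading comes with each control period).
- robot.camera(name): name is "side" or "top"; returns a dict with "image" (480x640x3 uint8, red, green, blue), "depth" (480x640 float32, m along the optical axis (not along the pixel's ray), 0 where there is no reading), "fovy" (degrees; the focal length in pixels is half the picture's height over the tangent of half this angle, whatever the lens; pixels are square), "cx", "cy" (the principal point, pixels), "k1" (the pictures are not rectified: a ray, as slopes to the right and down, at radius r is drawn at 1 + k1 r^2 times it, then the intrinsics apply), "rvec" (rotation vector, rad) and "tvec" (3), from world to camera coordinates, as OpenCV has them. Camera axes: x right, y down, z forward; pixel columns grow to the right and rows downward; lengths in m; the calibration is good to about 2 mm. A picture is of the moment at which its call begins.
- robot.hand_in(): hands the job in; it is judged then, once.
Trained networks look in the newest picture that a camera, given by its name, has taken for a name from the list of things; names that differ only in an ending like _2 or _b are one class to them, and where a whole thing is asked for, a point or a joint stands for the part that bears it (a point fixed in the world has none). Each returns a list of dicts, best first, with "p" (0 to 1); they miss things now and then, are a little off and sometimes report something else, mostly with a low value. They report only what shows in the picture. A call takes as long as a camera call.
- robot.find_in(camera, thing): "box" ([left, top, right, bottom] in pixels, round what is visible of it).
- robot.cut_out(camera, thing): "region" (480x640 bool, what is visible of it) and "box" ([left, top, right, bottom] in pixels, round what is visible of it).
The state is a dict: "time": time; "q": joint angles; "joint_velocities": joint speeds; "joint_torque": joint torques, N m; "position": TCP position; "tool_rot": TCP orientation; "ft_force": force on the tool from outside, world axes, zero at the start; "moment": the same for the moment, N m; "grip_width": finger opening in m; "grip_force": force on a finger pad.
Only numpy, scipy, OpenCV 4.12 (cv2) and the standard library are available. Lean on these libraries where they do the work, as an engineer would, in place of code of your own. Each camera call takes 0.05 s, during which the arm holds its last target. There are 200 camera calls.

## Task

Set the bench polisher to its fast speed: with closed fingers, gently push the red handle of the speed lever from off, through the first detent (slow) and on until it is fully home against the second stop (fast); neither grip nor force it. Then press the green start button on the grey switch box fully down with a fingertip and let it come up again, never pressing the red stop button and never starting before the lever is home. Nothing is picked up, and the loose tools, jars and brass parts stay where they are.

Things in the scene. Friction and masses are not known exactly. Their poses are not given: they have to be found in the camera images.
- polisher: bench polisher, fixed: green gearbox 200 x 200 mm with an aluminium top plate 120 mm above the bench, behind it a green motor (top at 150 mm) with a wheel (top at 163 mm) at either end. Origin on the bench straight below the speed lever's pivot; z up, -x the front of the machine, towards which the lever points. The gearbox reaches from x = -125 to +75 mm and y = -100 to +100 mm
- speed_lever (a joint): angle of the speed lever (rad) about its upright pivot: 0 = off (white dot), 0.6 = first detent, slow (yellow dot), 1.2 = second stop, fast (blue dot), a hard stop; home above 1.12. In the polisher's frame it points from the pivot at angle pi - 0.6 + value, counter-clockwise from +x seen from above: it is pushed in an arc from the +y side over the front to the -y side. Let go, it springs into the nearest detent; crests lie at 0.3 and 0.9
- handle_mid (a point): middle of the red upright handle on the lever's end, a flat-sided block 24 mm thick along the push and 32 mm wide along the lever, 90 mm from the pivot; this point lies 172 mm above the bench, it reaches from 149 to 195 mm. Under it runs the lever's flat steel arm, top at 143 mm; two steel stop pins beside the arm, 50 mm from the pivot, top at 144 mm
- lever_arm: the whole lever with its red handle, origin at the pivot 120 mm above the bench, pointing along its own -x; pushing the handle takes up to about 7 N to leave a detent and 3 N more at 0.1 m/s; it is strained when gripped or pressed with more than 38 N
- switch_box: grey switch box 100 x 150 x 55 mm, fixed on the bench beside the polisher, left or right; origin at the centre of its underside; its two buttons stand on its top at y = +36 and -36 mm, either way round
- start_button_top (a point): centre of the top of the green start button (30 mm in diameter, sprung, in a black housing); z up
- start_button (a joint): travel of the green start button, 0 = up, 0.006 m = fully down; it takes about 5 N; it counts as pressed beyond 0.0045
- stop_button_top (a point): centre of the top of the red stop button (same size), not to be pressed
- stop_button (a joint): travel of the red stop button, 0 = up, 0.006 m = fully down
- parts_tray: blue open tray 120 x 160 x 30 mm, fixed, on the other side of the polisher from the switch box; origin at the centre of its underside; holds the valve and the collar
- valve: brass valve body in the tray, 40 mm in diameter, 48 mm high, origin at its underside; bystander
- collar: copper collar in the tray, 44 mm across, 14 mm high, origin at its underside; bystander
- screwdriver: screwdriver with green handle, 200 mm long, lying across in front of the polisher; origin below its middle, x along it to the tip; bystander
- wrench: steel wrench, 180 mm long, lying on the right; origin below its middle; bystander
- brush: brush with wooden handle, 200 mm long, lying on the left; origin below its middle; bystander
- tin: tin with yellow label, 72 mm in diameter, 100 mm high, standing at the left; origin at its underside; bystander
- jar: jar with red cap, 64 mm in diameter, 110 mm high, standing at the right; origin at its underside; bystander

How it is judged:
On the way, in this order (a step that is already met when the one before it is completed fails the run):
1. the speed lever is home at the second stop (value of joint speed_lever above 1.12 rad), for 0.2 s.
2. the green start button is pressed fully down (value of joint start_button above 0.0045 m), for 0.05 s.
At the end, for the whole second after the job is handed in: the speed lever rests at its second stop (above 1.12 of 1.2 rad), both buttons are up again (within 1.5 mm), and every loose bystander is within 20 mm of where it began (value of joint speed_lever above 1.12 rad and value of joint each of start_button, stop_button below 0.0015 m and distance of each of valve, collar, screwdriver, wrench, brush, tin, jar from where it was at the start of the episode below 0.02 m); the robot touches nothing.
It fails at once if the start button is pressed before the lever is home (value of joint start_button above 0.003 m and value of joint speed_lever below 1.1 rad).
It fails at once if the red stop button is pressed (value of joint stop_button above 0.003 m).
It fails at once if the lever's handle is gripped or strained (more than 38 N) (contact force between the fingers and lever_arm above 38 N).
It fails at once if a bystander is pushed about, lifted or carried (distance of any of valve, collar, screwdriver, wrench, brush, tin, jar from where it was at the start of the episode above 0.025 m).
It also fails if it takes over 45 s, if anything falls off the work surface, if the arm or the gripper's body presses on something with over 40 N, if the wrist force passes 120 N, or if a joint passes its speed limit or range.

## Working session

There is one attempt and no reset: what is moved stays moved. The work goes in short steps, Python scripts to look and compute and a tool call to move; the robot and the scene stay as the last step left them, time stands still between calls to the robot, and variables do not carry over. Pictures are saved under pics/ and viewed, at most 10 in all, crops included, and the job is handed in when it is done.

Besides the shell and the picture viewer there is one more tool, called after "Request:" in YAML: its name, and indented under it one key for each argument. send_rows: Moves the arm, as the interface text tells. Its arguments: {"type":"object","properties":{"deltas":{"type":"string"},"newtons":{"type":"number"}},"required":["deltas"]}

```bash
mkdir -p pics
cat > h.py <<'E'
import numpy as np,cv2
from rig import robot
def ray(c,u,v):
    f=240/np.tan(np.radians(c["fovy"])/2)
    K=np.array([[f,0,c["cx"]],[0,f,c["cy"]],[0,0,1.]])
    p=cv2.undistortPoints(np.array([[[u,v]]],float),K,np.array([c["k1"],0,0,0.]))[0,0]
    R=cv2.Rodrigues(np.array(c["rvec"],float))[0]
    t=np.array(c["tvec"],float)
    return -R.T@t, R.T@np.array([p[0],p[1],1.])
def at_z(c,u,v,z):
    o,d=ray(c,u,v); return o+d*(z-o[2])/d[2]
def at_depth(c,u,v):
    o,d=ray(c,u,v); return o+d*c["depth"][int(round(v)),int(round(u))]
def cloud(c,m):
    return np.array([at_depth(c,u,v) for v,u in np.argwhere(m&(c["depth"]>0))])
def save(c,n): cv2.imwrite("pics/"+n+".png",c["image"][...,::-1])
E
python3 - <<'E'
from h import *
np.set_printoptions(precision=4,suppress=True)
for n in("top","side"):
    c=robot.camera(n); save(c,n+"0"); print(n,ray(c,320,240)[0])
    for t in("polisher","handle_mid","lever_arm","start_button_top","stop_button_top","switch_box","tin","jar","brush","wrench","screwdriver","parts_tray"):
        r=robot.cut_out(n,t)
        if r:
            P=cloud(c,r[0]["region"]); print(t,round(r[0]["p"],2),r[0]["box"],len(P), P[::1].mean(0) if len(P) else'', np.percentile(P,[2,98],axis=0).ravel() if len(P) else '')
print(robot.get_obs())
E
```

```text
top [ 0.3951 -0.0025  1.5444]
polisher 0.85 [232.0, 124.4, 377.7, 275.6] 12205 [ 0.6737 -0.0154  0.1139] [ 0.4965 -0.1631  0.0083  0.842   0.1723  0.1604]
handle_mid 0.89 [294.8, 206.3, 322.3, 252.5] 301 [ 0.5836 -0.0147  0.1635] [ 0.5283 -0.0412  0.1378  0.6414  0.0094  0.1984]
lever_arm 0.81 [300.8, 210.2, 324.6, 250.4] 320 [ 0.5852 -0.0152  0.162 ] [ 0.5296 -0.0412  0.1375  0.6404  0.0116  0.1983]
start_button_top 0.5 [161.7, 281.4, 173.0, 286.4] 98 [0.4359 0.3746 0.0758] [0.4237 0.3626 0.0647 0.4482 0.3885 0.0821]
stop_button_top 0.63 [188.1, 285.3, 196.8, 293.7] 97 [0.4199 0.3053 0.0767] [0.4066 0.2925 0.0696 0.4338 0.3193 0.0842]
switch_box 0.86 [149.3, 262.3, 213.6, 307.4] 1507 [0.4258 0.3343 0.0544] [0.372  0.2636 0.0363 0.4818 0.4104 0.0621]
tin 0.95 [145.4, 205.6, 177.9, 235.3] 743 [0.6073 0.3975 0.0827] [0.5773 0.3702 0.0013 0.6426 0.4349 0.1056]
jar 0.85 [441.9, 209.6, 473.1, 235.8] 595 [ 0.6212 -0.4135  0.0878] [ 0.5963 -0.4466  0.012   0.6501 -0.3911  0.1154]
brush 0.82 [92.8, 228.0, 113.0, 298.4] 743 [0.5149 0.5712 0.0175] [0.4096 0.5403 0.0049 0.5886 0.6024 0.0254]
wr
[... 1627 characters left out ...]
] 300 [0.4224 0.0043 0.0214] [ 0.4089 -0.046   0.0043  0.4347  0.0533  0.0302]
parts_tray 0.59 [335.3, 173.9, 391.7, 227.6] 1562 [ 0.4865 -0.3292  0.0109] [ 0.4151 -0.4165 -0.0029  0.553  -0.2393  0.033 ]
{'time': 1.3, 'q': array([ 1.1435,  0.5275,  1.4327, -0.    ,  1.1814, -0.1785]), 'joint_velocities': array([-0.    , -0.0002, -0.003 , -0.0014, -0.0002, -0.0007]), 'joint_torque': array([  0.0011, -44.002 , -17.6981,   0.0635,   0.0506,   0.    ]), 'position': array([0.1539, 0.6057, 0.2923]), 'tool_rot': array([0.1241, 0.9923, 0.    , 0.    ]), 'ft_force': array([ 0.0192, -0.1794,  0.3936]), 'moment': array([-0.0255,  0.0064, -0.0731]), 'grip_force': 0.0, 'grip_width': 0.08736101047429429}
```

Run:
```python
from h import *
np.set_printoptions(precision=4,suppress=True)
out=[]
for n,(x0,y0,x1,y1) in (("top",(225,115,385,315)),("side",(195,175,355,335))):
    c=robot.camera(n); r=robot.cut_out(n,"handle_mid")[0]["region"]
    im=c["image"].astype(int); red=(im[...,0]>1.7*im[...,1])&(im[...,0]>1.7*im[...,2])&(im[...,0]>70)
    P=cloud(c,red&cv2.dilate(r.astype(np.uint8),np.ones((5,5))).astype(bool))
    T=P[P[:,2]>.188]; print(n,len(P),len(T),T.mean(0),T.min(0),T.max(0))
    q=robot.cut_out(n,"polisher")[0]["region"]; G=cloud(c,q)
    # gearbox top plate
    g=G[(abs(G[:,2]-.12)<.006)]; print("plate",len(g),cv2.minAreaRect(g[:,:2].astype(np.float32)))
    s=cloud(c,robot.cut_out(n,"switch_box")[0]["region"]);s=s[abs(s[:,2]-.055)<.006]; print("box",len(s),cv2.minAreaRect(s[:,:2].astype(np.float32)))
    out.append(cv2.resize(c["image"][y0:y1,x0:x1,::-1],(400,500 if n=="top" else 400),interpolation=cv2.INTER_CUBIC))
out[1]=cv2.copyMakeBorder(out[1],0,100,0,0,cv2.BORDER_CONSTANT)
cv2.imwrite("pics/a.png",np.hstack(out))
```

```text
top 123 109 [ 0.5435 -0.0012  0.1947] [ 0.527  -0.0159  0.1891] [0.5601 0.0117 0.203 ]
plate 5030 ((0.672023594379425, -0.015996277332305908), (0.3404647707939148, 0.35490676760673523), 14.439035415649414)
box 1359 ((0.4273509085178375, 0.340731680393219), (0.14986616373062134, 0.09953231364488602), 77.86188507080078)<stdin>:8: RuntimeWarning: Mean of empty slice.
  ret = um.true_divide(
Traceback (most recent call last):
ValueError: zero-size array to reduction operation minimum which has no identity
```

View pics/top0.png

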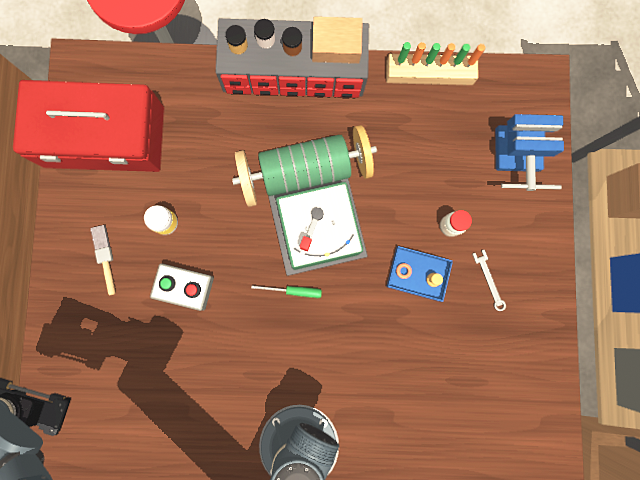

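Run:
```python
from h import *
np.set_printoptions(precision=4,suppress=True)
out=[]
for n,(x0,y0,x1,y1) in (("top",(225,115,385,315)),("side",(195,175,355,335))):
    c=robot.camera(n); 
    im=c["image"].astype(int); red=(im[...,0]>1.7*im[...,1])&(im[...,0]>1.7*im[...,2])&(im[...,0]>70)
    box=np.zeros_like(red); box[y0:y1,x0:x1]=1
    P=cloud(c,red&box); P=P[P[:,2]>.145]
    T=P[P[:,2]>.188]; print(n,len(P),len(T)); print(T.mean(0),np.percentile(P,[3,97],axis=0))
    mx,mn=im.max(2),im.min(2)
    w=((mx-mn)<0.15*mx)&(mx>130)&box
    l,lab,st,_=cv2.connectedComponentsWithStats(w.astype(np.uint8)); k=1+st[1:,4].argmax()
    g=cloud(c,lab==k); g=g[abs(g[:,2]-.12)<.008]; print("plate",len(g),cv2.minAreaRect(g[:,:2].astype(np.float32)))
    r=robot.find_in(n,"start_button_top"); print([(b["p"],b["box"],at_z(c,(b["box"][0]+b["box"][2])/2,(b["box"][1]+b["box"][3])/2,.08)) for b in r])
    if n=="top": print("pivot",at_z(c,317,213,.145))
    out.append(cv2.resize(c["image"][y0:y1,x0:x1,::-1],(400,500 if n=="top" else 400),interpolation=cv2.INTER_CUBIC))
out[1]=cv2.copyMakeBorder(out[1],0,100,0,0,cv2.BORDER_CONSTANT)
cv2.imwrite("pics/a.png",np.hstack(out))
```

```text
top 121 109
[ 0.5434 -0.0013  0.194 ] [[ 0.5271 -0.0135  0.173 ]
 [ 0.5579  0.0115  0.1987]]
plate 4265 ((0.6024394631385803, -0.0384506955742836), (0.18963515758514404, 0.18713057041168213), 14.906730651855469)
[(0.65, [160.6, 281.3, 169.0, 286.2], array([0.4323, 0.3765, 0.08  ])), (0.34, [472.5, 248.7, 504.1, 307.8], array([ 0.4727, -0.5038,  0.08  ]))]
pivot [ 0.6286 -0.0304  0.145 ]
side 212 88
[0.5414 0.0023 0.1937] [[ 0.5271 -0.0082  0.1526]
 [ 0.5571  0.0149  0.1987]]
plate 3200 ((0.6004709005355835, -0.03820440173149109), (0.18876402080059052, 0.19109408557415009), 14.804810523986816)
[(0.47, [328.4, 394.6, 343.2, 409.6], array([0.4371, 0.3844, 0.08  ]))]
```

View pics/a.png

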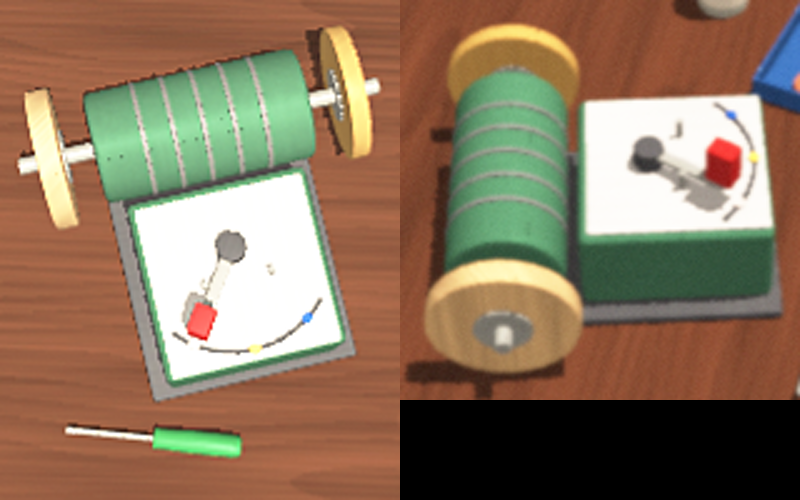

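Request:
send_rows:
  deltas: "-44 -37 0 0 0 0 0;-44 -37 0 0 0 0 0;-44 -37 0 0 0 0 0;-44 -37 0 0 0 0 0;-44 -37 0 0 0 0 0;-44 -37 0 0 0 0 0;-44 -37 0 0 0 0 0;-44 -37 0 0 0 0 0;-44 -37 0 0 0 0 0;-44 -37 0 0 0 0 0"
  newtons: 20

```text
time: 3.05
position: [0.4903, 0.1371, 0.2925]
tool_rot: [0.124, 0.992, 0.0, 0.0]
ft_force: [0.1, 0.8, 0.5]
grip_width: 0.0016
grip_force: 0.0
```

Request:
send_rows:
  deltas: "-44 -37 0 0 0 0 0;-44 -37 0 0 0 0 0;0 0 0 0 0 10.6 0;0 0 0 0 0 10.6 0;0 0 0 0 0 10.6 0;0 0 0 0 0 10.6 0;0 0 0 0 0 10.6 0;0 0 0 0 0 10.6 0;0 0 0 0 0 10.6 0;0 0 0 0 0 10.6 0"

```text
time: 4.3
position: [0.5563, 0.0454, 0.2923]
tool_rot: [0.763, 0.647, 0.0, 0.0]
ft_force: [-0.6, -0.6, -0.6]
grip_width: 0.0006
grip_force: 0.0
```

Request:
send_rows:
  deltas: "0 0 0 0 0 10.4 0;0 0 0 0 0 0 0;0 0 0 0 0 0 0"

```text
time: 4.68
position: [0.5563, 0.0454, 0.2923]
tool_rot: [0.816, 0.579, 0.0, 0.0]
ft_force: [0.1, -0.4, 0.8]
grip_width: 0.0006
grip_force: 0.0
```

```bash
cat > w.py <<'E'
from h import *
from scipy.spatial.transform import Rotation as Ro
import sys
np.set_printoptions(precision=4,suppress=True)
piv=np.array([.6262,-.031])
o=robot.get_obs(); R=Ro.from_quat(o["tool_rot"]).as_matrix(); p=o["position"]
print(p,"x-yaw",np.degrees(np.arctan2(R[1,0],R[0,0])),"zaxis",R[:,2],o["ft_force"],o["grip_width"],o["time"],o["q"])
# to target x y z yaw
def to(x,y,z): print("tool mm",1000*R.T@(np.array([x,y,z])-p))
# handle-relative: lever direction taken at angle th
r=p[:2]-piv; print("r",np.hypot(*r),"ang",np.arctan2(r[1],r[0])%(2*np.pi))
if len(sys.argv)>3: to(*map(float,sys.argv[1:4]))
E
python3 w.py .5567 .0414 .230
```

```text
[0.5563 0.0454 0.2923] x-yaw 70.6951680541388 zaxis [ 0.0001 -0.     -1.    ] [ 0.1265 -0.3646  0.8171] 0.0005690967154141893 4.675 [-0.1188  0.4374  1.6022 -0.      1.1019  0.2182]
r 0.10356867865992808 ang 2.311980833247547
tool mm [-3.6326  1.7189 62.3034]
```

Request:
send_rows:
  deltas: "0 2 31 0 0 0 0;0 0 31 0 0 0 0;0 0 0 0 0 0 0"

```text
time: 5.05
position: [0.5567, 0.0449, 0.2282]
tool_rot: [0.816, 0.578, -0.002, -0.002]
ft_force: [-0.7, 0.3, -0.5]
grip_width: 0.0004
grip_force: 0.0
```

```bash
python3 w.py .5567 .0414 .230
python3 - <<'E'
from h import *
a=[]
for n,(x0,y0,x1,y1) in (("top",(245,165,365,275)),("side",(235,175,355,285))):
    c=robot.camera(n); a.append(cv2.resize(c["image"][y0:y1,x0:x1,::-1],(400,367),interpolation=cv2.INTER_CUBIC))
cv2.imwrite("pics/b.png",np.hstack(a))
E
```

```text
[0.5567 0.0449 0.2282] x-yaw 70.62296682777004 zaxis [-0.0057  0.0007 -1.    ] [-0.732   0.2806 -0.4636] 0.00043649694572010046 5.05 [-0.1197  0.5246  1.661  -0.      0.9618  0.2185]
r 0.10290826705711088 ang 2.312859362391464
tool mm [-3.2426  1.179  -1.7597]
```

View pics/b.png

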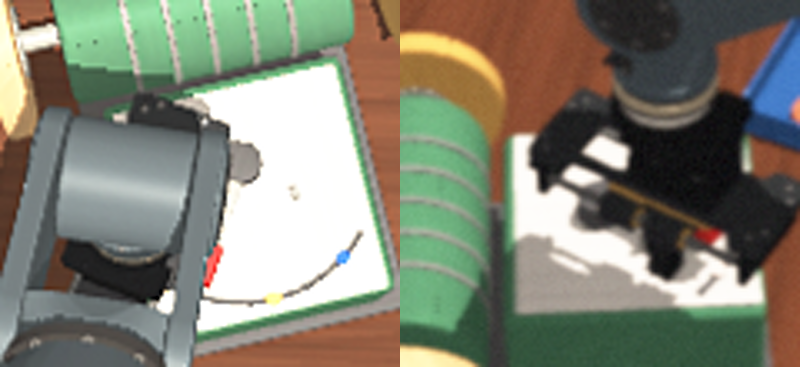

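Request:
send_rows:
  deltas: "-5 0 0 0 0 0 0;-5 0 0 0 0 0 0;-5 0 0 0 0 0 0;-5 0 0 0 0 0 0;-4 0 0 0 0 0 0;-4 0 0 0 0 0 0;0 0 0 0 0 0 0"

```text
time: 6.02
position: [0.5487, 0.0184, 0.2303]
tool_rot: [0.817, 0.577, 0.0, -0.0]
ft_force: [-0.0, 2.0, 0.8]
grip_width: 0.0003
grip_force: 0.8
```

```bash
python3 w.py
```

```text
[0.5487 0.0184 0.2303] x-yaw 70.52224876373812 zaxis [-0.0003  0.0005 -1.    ] [-0.026   2.0027  0.8103] 0.000279221745206843 6.025 [-0.1703  0.5092  1.6861  0.0006  0.9467  0.1693]
r 0.0919208176768458 ang 2.5743843034530847
```

Request:
send_rows:
  deltas: "-7.9 -1.5 0 0 0 -5 0;-7.9 -1.5 0 0 0 -5 0;-7.9 -1.5 0 0 0 -5 0;-7.9 -1.5 0 0 0 -5 0;-7.9 -1.5 0 0 0 -5 0;-7.9 -1.5 0 0 0 -5 0"

```text
time: 6.78
position: [0.5343, -0.0274, 0.2302]
tool_rot: [0.638, 0.77, -0.0, 0.0]
ft_force: [0.5, 0.3, -0.1]
grip_width: 0.0006
grip_force: 0.0
```

```bash
python3 w.py
```

```text
[ 0.5343 -0.0274  0.2302] x-yaw 100.74223230956497 zaxis [-0.0002 -0.0006 -1.    ] [ 0.5275  0.3467 -0.0808] 0.000582161625027182 6.775 [-0.2601  0.4931  1.7208 -0.0007  0.9277 -0.4471]
r 0.09201414153938316 ang 3.1029048339577328
```

Request:
send_rows:
  deltas: "-7.9 -1.5 0 0 0 -5 0;-7.9 -1.5 0 0 0 -5 0;-7.9 -1.5 0 0 0 -5 0;-7.9 -1.5 0 0 0 -5 0;-7.9 -1.5 0 0 0 -5 0;-7.9 -1.5 0 0 0 -5 0"

```text
time: 7.52
position: [0.5445, -0.074, 0.2302]
tool_rot: [0.417, 0.909, -0.0, -0.0]
ft_force: [0.3, 0.3, 0.6]
grip_width: 0.0006
grip_force: 0.0
```

Request:
send_rows:
  deltas: "-4 -0.8 0 0 0 -2.5 0;-4 -0.8 0 0 0 -2.5 0;0 0 0 0 0 0 0"

```text
time: 7.9
position: [0.5488, -0.0811, 0.2302]
tool_rot: [0.379, 0.926, -0.0, 0.0]
ft_force: [0.2, 0.0, -0.4]
grip_width: 0.0005
grip_force: 0.0
```

```bash
python3 w.py
```

```text
[ 0.5488 -0.0811  0.2302] x-yaw 135.51413714302151 zaxis [ 0.0001 -0.0005 -1.    ] [ 0.1986  0.0056 -0.4064] 0.0004677472750850461 7.9 [-0.348   0.5159  1.672  -0.0005  0.9534 -1.142 ]
r 0.09219844522234892 ang 3.7160341212389922
```

Request:
send_rows:
  deltas: "-2 -0.4 0 0 0 -1 0;-2 -0.4 0 0 0 -1 0;-1 0 0 0 0 -1 0;0 0 0 0 0 0 0"

```text
time: 8.4
position: [0.5514, -0.0846, 0.2302]
tool_rot: [0.354, 0.935, -0.0, -0.0]
ft_force: [-1.6, 0.2, 0.9]
grip_width: 0.0005
grip_force: 0.5
```

```bash
python3 w.py
```

```text
[ 0.5514 -0.0846  0.2302] x-yaw 138.5575229720482 zaxis [-0.0009  0.0003 -1.    ] [-1.5923  0.1795  0.9396] 0.00046206423064200694 8.4 [-0.3526  0.5198  1.6637 -0.      0.959  -1.2001]
r 0.09207135765820768 ang 3.763436797733563
```

Request:
send_rows:
  deltas: "-0.7 0 0 0 0 0 0;-0.6 0 0 0 0 0 0;0 0 0 0 0 0 0"

```text
time: 8.78
position: [0.5515, -0.0848, 0.2302]
tool_rot: [0.354, 0.935, 0.0, -0.002]
ft_force: [-4.2, 3.2, 2.8]
grip_width: 0.0009
grip_force: 2.5
```

Request:
send_rows:
  deltas: "10 0 0 0 0 0 0;15 0 0 0 0 0 0;15 0 0 0 0 0 0;0 0 -35 0 0 0 0;0 0 -35 0 0 0 0;0 0 0 0 0 0 0"

```text
time: 9.52
position: [0.5237, -0.059, 0.303]
tool_rot: [0.354, 0.935, 0.0, 0.003]
ft_force: [0.2, -0.1, -0.5]
grip_width: 0.0004
grip_force: 0.0
```

```bash
python3 w.py .435 .377 .292
```

```text
[ 0.5237 -0.059   0.303 ] x-yaw 138.57471555279045 zaxis [ 0.0066 -0.0022 -1.    ] [ 0.2344 -0.1044 -0.5158] 0.0004046552769939571 9.525 [-0.3245  0.3802  1.6686 -0.      1.0859 -1.1723]
r 0.10630415887543883 ang 3.4085041248421337
tool mm [355.0438 268.2641   9.4227]
```

Run:
```python
from h import *
np.set_printoptions(precision=4,suppress=True)
a=[]
for n,(x0,y0,x1,y1) in (("top",(141,250,221,320)),("side",(303,352,383,442))):
    c=robot.camera(n); a.append(cv2.resize(c["image"][y0:y1,x0:x1,::-1],(400,400),interpolation=cv2.INTER_CUBIC))
    im=c["image"].astype(int); box=np.zeros((480,640),bool); box[y0:y1,x0:x1]=1
    r,g,b=im[...,0],im[...,1],im[...,2]
    for k,m in(("green",(g>1.4*r)&(g>1.3*b)),("red",(r>1.8*g)&(r>1.8*b)&(r>100)),("black",im.max(2)<60)):
        P=cloud(c,m&box);P=P[P[:,2]>.05]
        if len(P):print(n,k,len(P),np.median(P,0),np.percentile(P,[5,95],axis=0).ravel())
cv2.imwrite("pics/c.png",np.hstack(a))
```

```text
top green 110 [0.4345 0.3762 0.0752] [0.4213 0.3626 0.0654 0.4469 0.3903 0.0821]
top red 107 [0.4198 0.3058 0.076 ] [0.4065 0.294  0.0656 0.4313 0.3185 0.0816]
top black 88 [0.4315 0.3249 0.0666] [0.4016 0.2848 0.0616 0.4515 0.3937 0.0724]
side green 170 [0.4329 0.3788 0.0757] [0.4199 0.3651 0.0664 0.4469 0.3903 0.0807]
side red 154 [0.4176 0.3079 0.0758] [0.4044 0.2913 0.0655 0.4308 0.3198 0.0805]
side black 129 [0.4271 0.3759 0.0669] [0.4022 0.3125 0.0616 0.4513 0.3984 0.0705]
```

View pics/c.png

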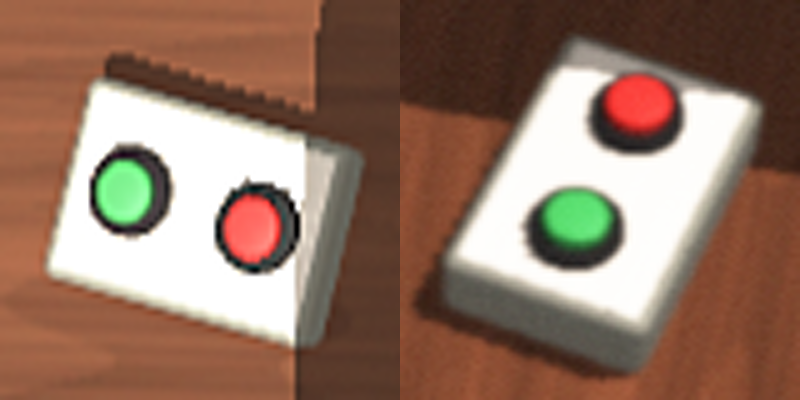

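Request:
send_rows:
  deltas: "44 33.5 0 0 0 0 0;44 33.5 0 0 0 0 0;44 33.5 0 0 0 0 0;44 33.5 0 0 0 0 0;44 33.5 0 0 0 0 0;44 33.5 0 0 0 0 0;44 33.5 0 0 0 0 0;44 33.5 0 0 0 0 0;0 0 0 0 0 0 0"

```text
time: 10.75
position: [0.4342, 0.3777, 0.2984]
tool_rot: [0.351, 0.936, -0.001, -0.001]
ft_force: [0.8, -0.2, 0.0]
grip_width: 0.0003
grip_force: 0.0
```

```bash
python3 w.py .434 .377 .165
python3 - <<'E'
from h import *
a=[]
for n,(x0,y0,x1,y1) in (("top",(245,165,365,275)),("side",(250,190,370,300))):
    c=robot.camera(n); a.append(cv2.resize(c["image"][y0:y1,x0:x1,::-1],(400,367),interpolation=cv2.INTER_CUBIC))
cv2.imwrite("pics/d.png",np.hstack(a))
E
```

```text
[0.4342 0.3777 0.2984] x-yaw 138.85756833780275 zaxis [-0.0024 -0.0005 -1.    ] [ 0.8045 -0.2409  0.0358] 0.00029348223144210167 10.75 [ 0.5215  0.4541  1.5514  0.0009  1.1384 -0.3316]
r 0.4515302691487431 ang 2.0100186632552464
tool mm [ -0.4948  -0.376  133.3916]
```

View pics/d.png

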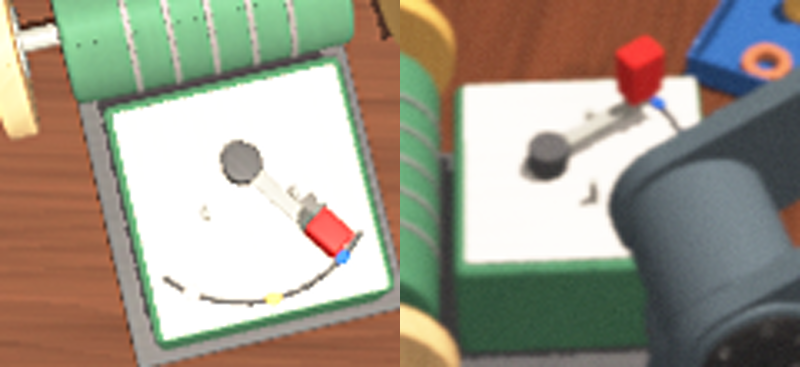

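The lever rests at the blue dot, against the second stop. The fingertip is centred above the green button, so I'll go down.

Request:
send_rows:
  deltas: "0 0 45 0 0 0 0;0 0 45 0 0 0 0;0 0 40 0 0 0 0;0 0 4 0 0 0 0;0 0 4 0 0 0 0;0 0 0 0 0 0 0"

```text
time: 11.6
position: [0.4372, 0.3748, 0.1636]
tool_rot: [0.354, 0.935, 0.001, 0.001]
ft_force: [0.8, 0.3, -0.5]
grip_width: -0.0002
grip_force: 0.0
```

Request:
send_rows:
  deltas: "0 0 3 0 0 0 0;0 0 3 0 0 0 0;0 0 3 0 0 0 0;0 0 0 0 0 0 0"

```text
time: 12.1
position: [0.4361, 0.3747, 0.153]
tool_rot: [0.354, 0.935, -0.0, -0.0]
ft_force: [-0.1, -0.1, -0.6]
grip_width: 0.0005
grip_force: 0.0
```

Request:
send_rows:
  deltas: "0 0 2 0 0 0 0;0 0 2 0 0 0 0;0 0 0 0 0 0 0"

```text
time: 12.48
position: [0.4362, 0.3746, 0.149]
tool_rot: [0.354, 0.935, -0.0, -0.0]
ft_force: [-0.5, 0.6, 0.1]
grip_width: 0.0004
grip_force: 0.0
```

Request:
send_rows:
  deltas: "0 0 1.5 0 0 0 0;0 0 1.5 0 0 0 0;0 0 0 0 0 0 0"

```text
time: 12.85
position: [0.4364, 0.3747, 0.1463]
tool_rot: [0.354, 0.935, 0.0, 0.0]
ft_force: [1.3, -0.0, 2.0]
grip_width: 0.0007
grip_force: 0.9
```

Request:
send_rows:
  deltas: "0 0 2 0 0 0 0;0 0 2 0 0 0 0;0 0 1 0 0 0 0;0 0 0 0 0 0 0"

```text
time: 13.35
position: [0.4364, 0.3748, 0.1414]
tool_rot: [0.354, 0.935, 0.0, 0.0]
ft_force: [-0.5, 0.8, 4.7]
grip_width: 0.0006
grip_force: 2.3
```

Request:
send_rows:
  deltas: "0 0 0.7 0 0 0 0;0 0 0.7 0 0 0 0;0 0 0 0 0 0 0"

```text
time: 13.72
position: [0.4363, 0.3747, 0.141]
tool_rot: [0.354, 0.935, 0.0, 0.0]
ft_force: [-1.8, -1.2, 10.7]
grip_width: 0.0004
grip_force: 5.6
```

Bottomed out: the force rises to 11 N with no further travel. Lifting off.

Request:
send_rows:
  deltas: "0 0 -10 0 0 0 0;0 0 -40 0 0 0 0;0 0 -50 0 0 0 0;0 0 -50 0 0 0 0;0 0 0 0 0 0 0;0 0 0 0 0 0 0"

```text
time: 14.48
position: [0.4357, 0.3744, 0.2891]
tool_rot: [0.354, 0.935, -0.001, -0.0]
ft_force: [-0.8, 0.6, -0.3]
grip_width: 0.0004
grip_force: 0.0
```

```bash
python3 w.py; python3 -c "
from h import *
c=robot.camera('side'); im=c['image'].astype(int); b=np.zeros((480,640),bool); b[352:442,303:383]=1
r,g,bl=im[...,0],im[...,1],im[...,2]
P=cloud(c,b&(g>1.4*r)&(g>1.3*bl)); print(len(P),np.percentile(P,[5,95],axis=0) if len(P) else '')
print(robot.hand_in())"
```

```text
[0.4357 0.3744 0.2891] x-yaw 138.54524516976818 zaxis [-0.0013 -0.0007 -1.    ] [-0.8016  0.584  -0.2841] 0.00040163325605415654 14.475 [ 0.5154  0.4634  1.5645  0.      1.1152 -0.3319]
r 0.4479271124769625 ang 2.010161393463819
172 [[0.41992404 0.36490911 0.06698409]
 [0.44741498 0.39124694 0.07971715]]
the job is handed in; nothing more can be done
None
```

The speed lever is home at its fast stop, the green start button was pressed fully down and has come back up, and the job is handed in at about 14.5 s; no verdict was returned.

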